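# Crank a wooden block tight in the bench vise

## Robot

A 6-joint arm with a two-finger parallel gripper is mounted at the origin on the work surface; the furniture and walls round the work are solid. World frame = base frame: x ahead of the robot, y to its left, z up, the work surface at z = 0. Lengths are in m, angles in degrees, forces in N, time in s.
With the tool pointing down it reaches from about 0.325 to 0.9 m from the base axis. Payload 6.1 kg.
Tool frame: the origin (TCP) lies on the front face of the gripper's body, between the roots of the fingers; the fingertips stand 70 mm ahead of it and the grasp point (between the pads) lies 51 mm ahead of it; z points along the fingers, x is the direction in which the jaws open and shut, and the axes are right-handed (so a half turn about z gives the same grasp; the last joint's range is limited). The gripper opens to 87 mm and grips with 3 to 60 N. Pads are 19 mm wide; open, the fingers measure 117 mm over their backs; the gripper's body (75 mm by 190 mm) begins 51 mm behind the grasp point.
Start: joints at [56.946, 12.628, 87.462, -0, 79.91, -7.225], TCP at [0.272, 0.563, 0.292] pointing down, gripper open.
Joint ranges: [-170.65, 170.65], [-52.31, 119.04], [5.05, 147.46], [-71.25, 251.25], [11.57, 151.72], [-153.62, 153.62]. Speed limits (degrees/s): [147.25, 147.25, 172.46, 180, 180, 180].

## Interface

Orientations are given as a 3x3 rotation matrix whose columns are the frame's x, y, z axes.
In Python, from cell import bot, get_image, ticket gives the robot as it stands.
- The arm moves only by the tool play_rows, never from a script. Its argument "deltas" is a list of rows, each an object with "delta_pos": the shift along the tool's x, y, z in cm, a list of three; "turn": the turn about the tool's z in rad; "grip": the closure, from -1 (fully open) to 1 (shut), so that 0 is half open. A call has 1 to 20 rows; each row is the pose to reach, as a shift and turn from the pose commanded when the call began, along the tool's axes at that moment; what a row does not reach only later rows make up. A row lasts 1/8 s, in which the tool goes at most 62.5 mm and 10.7 degrees, less where a joint would pass 70% of its speed; a pose out of reach is approached as far as the arm can. A call with a gripper value outside its range is refused whole. The fingers move at their own pace and stop on an object; the grip force is fixed at half the most. Time passes only in rows, so rows that repeat a pose let the fingers close. It gives the time, the measured TCP pose, the force and the opening at its end, in the units of the state.
- bot.observe(): the state, without advancing time (a new reading comes with each control period).
- get_image(name): name is "scene" or "top"; returns a dict with "frame" (420x560x3 uint8, blue, green, red), "fx", "fy", "cx", "cy" (pixels), "D" ([k1, k2, p1, p2, k3] as OpenCV has them; the pictures are not rectified), "world_from_camera" (4x4, takes a point from camera to world coordinates). Camera axes: x right, y up, looking along -z (the intrinsics and any distortion apply to the point x, -y, -z); pixel columns grow to the right and rows downward; lengths in m; the calibration is good to about 2 mm. A picture is of the moment at which its call begins. There is no depth.
- ticket.finish_job(): hands the job in, once; it reports no verdict.
The state is a dict: "time": time; "joint_positions": joint angles; "joint_vel": joint speeds; "joint_torque": joint torques, N m; "tcp_pos": TCP position; "orientation": TCP orientation; "ft_force": force on the tool from outside, world axes, zero at the start; "ft_torque": the same for the moment, N m; "gripper_width": finger opening in m.
Only numpy, scipy, OpenCV 4.12 (cv2) and the standard library are available. Lean on these libraries where they do the work, as an engineer would, in place of code of your own. Each camera call takes 0.05 s, during which the arm holds its last target.

## Task

Stand the wooden block on the bed of the small vise, lengthwise between its jaws, and let go of it. Then take the crank by its grip and wind it clockwise, keeping hold of the grip all the way round, until you feel that the block is firmly clamped (the crank drags about 4 N more at the grip than when turning freely) but not overtightened. Let go of the crank and leave the other things alone.

Things in the scene. Friction and masses are not known exactly. Their poses are not given: they have to be found in the camera images.
- vise: Low grey crank vise fixed to the surface, 310 mm long (along its y), 74 mm wide; base plate 10 mm thick. Origin: on the work surface, on its centre line. Its y axis is the clamping direction, from the crank end to the rear jaw; z up. Both jaws are 50 mm wide (x), from 25 to 59 mm above the surface. Gear housing at the crank end 64 x 60 mm, top at 52 mm, centred at y = -85 mm.
- bed (a point): Point on top of the vise's bed, on the centre line, about midway between the open jaws. The bed, on which the block stands, is a level steel bar 34 mm wide with its top 22 mm above the surface.
- rear_post (a point): Top centre (56 mm up) of the fixed post behind the rear jaw, at vise y = +153 mm. The rear jaw's face lies between vise y = +99 and +109 mm; its setting differs each time and is not reported. It is sprung: pressed by the block it gives way 1 mm for each 12 N, so the block keeps moving while being clamped and only the resistance at the crank tells the clamping force.
- crank_axis (a point): Point on the crank's vertical axis of turning, at the height of the middle of the grip (91.5 mm above the surface); fixed.
- grip_mid (a point): Middle of the crank's black upright grip: round, 23 mm in diameter, 46 mm tall (66.5 to 112.5 mm above the surface), spinning freely about its own upright axis on the crank arm. It travels on a level circle of 40 mm radius about crank_axis. The steel arm (22 mm wide at most) lies below it, top at 66 mm.
- grip: The free-spinning grip itself (see grip_mid), origin at its lower end, 25 mm below grip_mid.
- crank (a joint): Crank angle, rad, growing clockwise seen from above = closing: one turn (6.28) moves the front jaw 20 mm. Starts at 0 to 3 with the vise open; the block is met after 1.3 to 2.3 more turns. Stays where it is left. Free turning takes 6.5 N at the grip along the circle (little of it felt at a standstill); clamping adds 0.8 N per 10 N on the block. Well clamped: 2.4 to 6.4 N added; too tight: 8.5 N.
- front_jaw: The moving front jaw, driven by the crank towards the vise's +y. Its origin lies in the plane of its clamping face, on the centre line, at surface height; axes as the vise's.
- jaw_face (a point): Middle of the front jaw's clamping face, 42 mm above the surface. A block centre set 49 mm further along the vise's y leaves 12 mm or more free at either end.
- wood_block: Loose plain wooden block, 45 (x) x 70 (y, to be clamped along this) x 40 (z) mm; origin under its centre.
- block_center (a point): Centre of the wooden block, 20 mm above its underside; axes as the block's. Grasp it across the 45 mm.
- ink_bottle: Bystander: small black bottle with a white band, 46 mm wide, 64 mm tall. Origin under its centre.
- tape_measure: Bystander: tape measure, 35 x 78 x 64 mm. Origin under its centre.
- staples_a: Bystander: small flat box of staples, 38 x 64 x 22 mm. Origin under its centre.

How it is judged (in metres and radians):
On the way, in this order (a step that is already met when the one before it is completed fails the run):
1. the block stands on the vise's bed between the jaws, lengthwise, and is let go (z of block_center in the frame of vise between 0.038 and 0.046 m and x of block_center in the frame of vise between -0.012 and 0.012 m and y of block_center in the frame of front_jaw above 0.034 m and y of block_center in the frame of vise below 0.085 m and contact force between the fingers and wood_block below 0.1 N and linear speed of wood_block below 0.02 m/s), for 0.2 s.
2. the block is clamped with more than 30 N by turning the crank with the grip in hand (contact force between front_jaw and wood_block above 30 N and contact force between the fingers and grip above 0.2 N), for 0.1 s.
At the end, for the whole second after the job is handed in: The block stands upright on the vise's bed (within 5 mm in height), lengthwise (within 0.1 rad) and no more than 15 mm off the middle of the jaws, at rest, clamped by the front jaw with 30 to 80 N, the crank and block released (contact force between front_jaw and wood_block between 30 and 80 N and z of block_center in the frame of vise between 0.037 and 0.047 m and x of block_center in the frame of vise between -0.015 and 0.015 m and angle between the y axis of wood_block and the y axis of vise, either way round below 0.1 rad and angle between block_center's own z axis and vertical below 0.1 rad and linear speed of wood_block below 0.01 m/s); the robot touches nothing.
It fails at once if the block is overtightened (more than 110 N between front jaw and block) (contact force between front_jaw and wood_block above 110 N).
It fails at once if the grip is let go part-way: the crank stands beyond 4 rad, the block is not yet clamped and no finger touches the grip (value of joint crank above 4 rad and contact force between front_jaw and wood_block below 20 N and contact force between the fingers and grip below 0.05 N).
It fails at once if a bystander is moved more than 20 mm (distance of any of ink_bottle, tape_measure, staples_a from where it was at the start of the episode above 0.02 m).
It also fails if it takes over 72 s, if anything falls off the work surface, if the arm or the gripper's body presses on something with over 40 N, if the wrist force passes 120 N, or if a joint passes its speed limit or range.

## Working session

There is one attempt and no reset: what is moved stays moved. The work goes in short steps, Python scripts to look and compute and a tool call to move; the robot and the scene stay as the last step left them, time stands still between calls to the robot, and variables do not carry over. Pictures are saved under pics/ and viewed, and the job is handed in when it is done.

Besides the shell and the picture viewer there is one more tool, called after ">>>" as name(argument=value, ...), one argument or row to a line, values as JSON. play_rows: Moves the arm, as the interface text tells. Its arguments: {"type":"object","properties":{"deltas":{"type":"array","items":{"type":"object","properties":{"delta_pos":{"type":"array","items":{"type":"number"}},"turn":{"type":"number"},"grip":{"type":"number"}}}}},"required":["deltas"]}

```bash
ls; mkdir -p pics
python3 - <<'E'
from cell import bot,get_image
import cv2,numpy as np
np.set_printoptions(precision=4,suppress=True)
for n in("scene","top"):
    d=get_image(n); cv2.imwrite(f"pics/{n}0.png",d["frame"])
    print(n,d["fx"],d["fy"],d["cx"],d["cy"],d["D"]);print(np.array(d["world_from_camera"]))
s=bot.observe()
print(s)
E
```

```text
pics
scene 524.5000748434993 524.5000748434993 273.95395010425193 215.0086946970359 [-0.0717  0.      0.      0.      0.    ]
[[ 0.4716  0.3935 -0.7892 -0.4219]
 [-0.8815  0.1852 -0.4344 -0.5708]
 [-0.0248  0.9005  0.4342  0.6377]
 [ 0.      0.      0.      1.    ]]
top 449.50115498561814 449.50115498561814 278.86493385178096 203.77364206138392 [0.0373 0.     0.     0.     0.    ]
[[ 0.0519  0.9069 -0.4181  0.0184]
 [-0.9986  0.0519 -0.0115 -0.0801]
 [ 0.0113  0.4181  0.9083  1.2273]
 [ 0.      0.      0.      1.    ]]
{'time': 0.1, 'joint_positions': array([56.945 , 12.6721, 87.5216, -0.0012, 79.9085, -7.2254]), 'joint_vel': array([ 0.0715, -0.0394, -0.1775,  0.0793,  0.0833, -0.0348]), 'joint_torque': array([  0.0004, -49.5945, -38.8518,   0.0701,   0.0515,  -0.0001]), 'tcp_pos': array([0.2721, 0.5622, 0.2912]), 'orientation': array([[ 0.4357,  0.9001, -0.001 ],
       [ 0.9001, -0.4357, -0.0015],
       [-0.0018, -0.0002, -1.    ]]), 'ft_force': array([-0.8016, -0.1794,  0.525 ]), 'ft_torque': array([-0.0229,  0.0383,  0.0145]), 'gripper_width': 0.08689732393088262}
```

View pics/scene0.png

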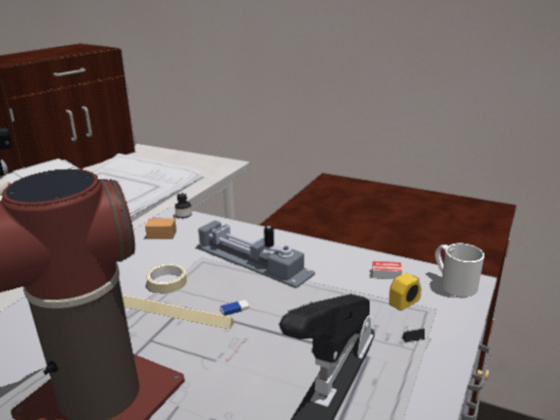

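View pics/top0.png

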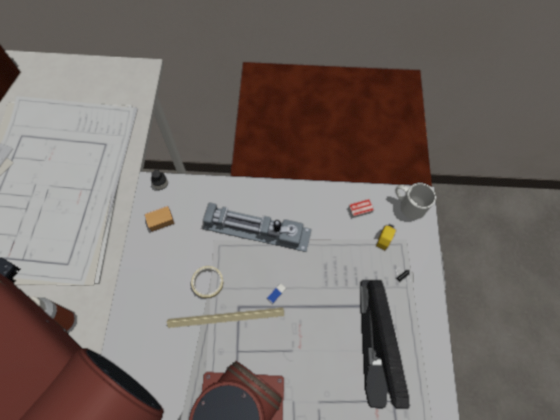

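The top view shows the orange block at about (159,218) and the vise from (205,215) to (310,240), with the crank end on the right and the black grip near (277,226). I'll enlarge both.

Run:
```python
import cv2
t=cv2.imread("pics/top0.png");s=cv2.imread("pics/scene0.png")
cv2.imwrite("pics/c1.png",cv2.resize(t[195:255,195:320],None,fx=6.4,fy=6.4,interpolation=cv2.INTER_CUBIC))
cv2.imwrite("pics/c2.png",cv2.resize(t[165:240,135:195],None,fx=8,fy=8,interpolation=cv2.INTER_CUBIC))
cv2.imwrite("pics/c3.png",cv2.resize(s[185:290,140:320],None,fx=4.4,fy=4.4,interpolation=cv2.INTER_CUBIC))
```

```text
(no output)
```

View pics/c1.png

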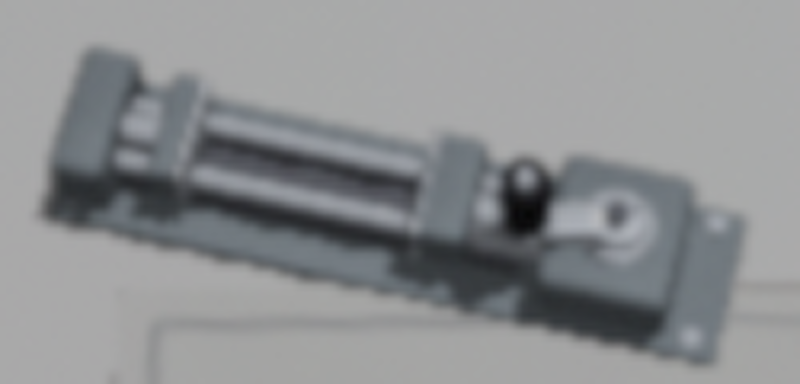

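View pics/c2.png

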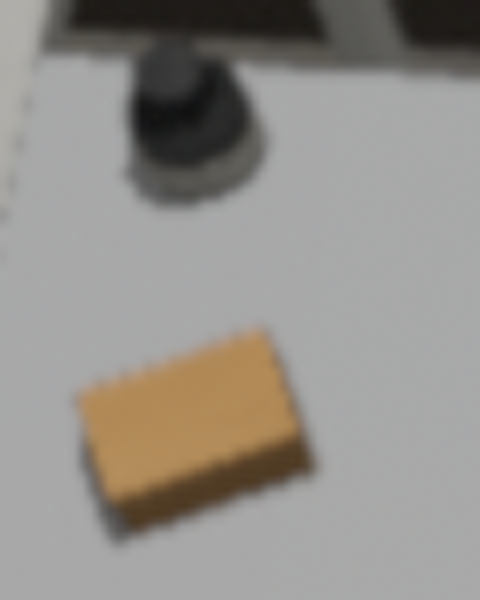

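View pics/c3.png

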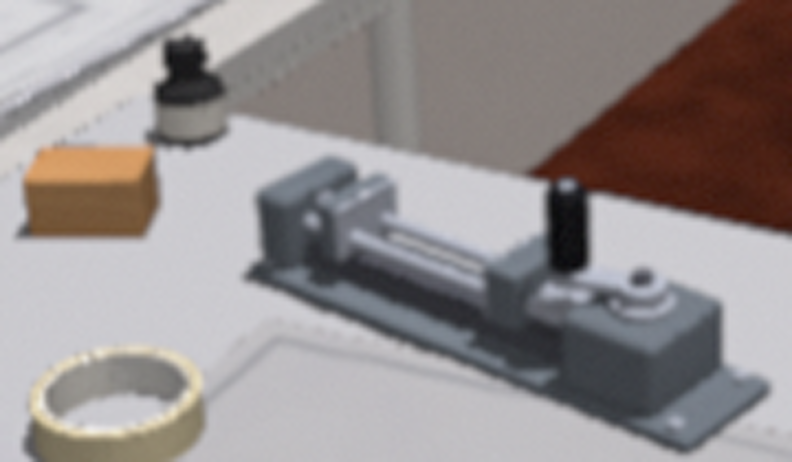

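```bash
cat > h.py <<'E'
import cv2,numpy as np
np.set_printoptions(precision=4,suppress=True)
from cell import bot,get_image
def crop(src,out,x0,y0,x1,y1,f):
    im=cv2.imread(src) if isinstance(src,str) else src
    c=im[y0:y1,x0:x1]; c=cv2.resize(c,None,fx=f,fy=f,interpolation=cv2.INTER_CUBIC).astype(float)
    lo,hi=np.percentile(c,1),np.percentile(c,99); c=np.clip((c-lo)/(hi-lo),0,1)**0.7*255
    c=c.astype(np.uint8)
    for k in range(0,x1-x0,5):
        cv2.line(c,(int(k*f+f/2),0),(int(k*f+f/2),6),(0,255,255),1)
        if k%10==0: cv2.putText(c,str(x0+k),(int(k*f),18),0,.4,(0,0,255),1)
    for k in range(0,y1-y0,5):
        cv2.line(c,(0,int(k*f+f/2)),(6,int(k*f+f/2)),(0,255,255),1)
        if k%10==0: cv2.putText(c,str(y0+k),(8,int(k*f+f/2)),0,.4,(0,0,255),1)
    cv2.imwrite(out,c)
CAM={"scene":(524.5,273.954,215.009,-0.0717,np.array([[0.4716,0.3935,-0.7892,-0.4219],[-0.8815,0.1852,-0.4344,-0.5708],[-0.0248,0.9005,0.4342,0.6377]])),
"top":(449.501,278.865,203.774,0.0373,np.array([[0.0519,0.9069,-0.4181,0.0184],[-0.9986,0.0519,-0.0115,-0.0801],[0.0113,0.4181,0.9083,1.2273]]))}
def _km(n):
    f,cx,cy,k,M=CAM[n]; return np.array([[f,0,cx],[0,f,cy],[0,0,1.]]),np.array([k,0,0,0,0.]),M
def plane(n,uv,z):
    K,D,M=_km(n); p=cv2.undistortPoints(np.array([[uv]],float),K,D)[0,0]
    d=M[:,:3]@np.array([p[0],-p[1],-1]); o=M[:,3]; return (o+d*(z-o[2])/d[2])
def proj(n,P):
    K,D,M=_km(n); c=M[:,:3].T@(np.asarray(P,float)-M[:,3]); q=np.array([[c[0],-c[1],-c[2]]])
    return cv2.projectPoints(q,np.zeros(3),np.zeros(3),K,D)[0][0,0]
E
python3 - <<'E'
from h import *
crop("pics/top0.png","pics/d1.png",200,198,255,240,14)
crop("pics/top0.png","pics/d2.png",258,212,314,254,14)
crop("pics/scene0.png","pics/d3.png",190,215,260,265,11)
crop("pics/scene0.png","pics/d4.png",245,220,320,290,8)
E
```

```text
(no output)
```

View pics/d1.png

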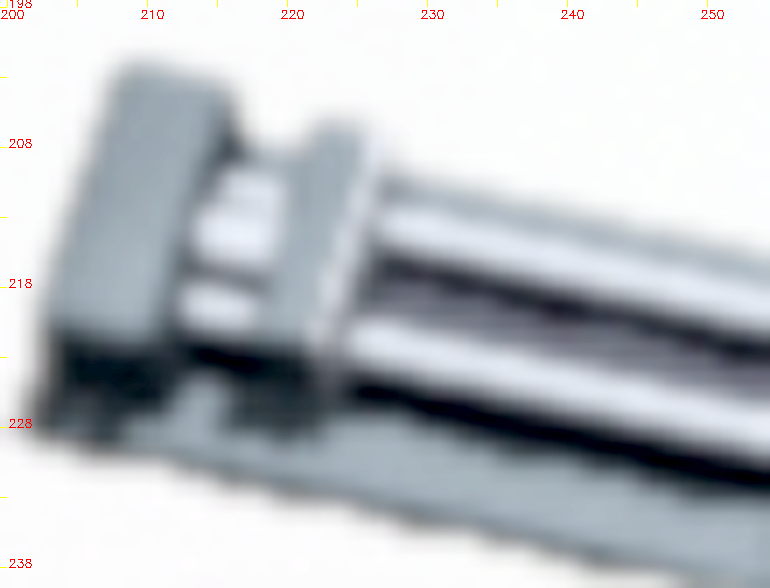

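View pics/d2.png

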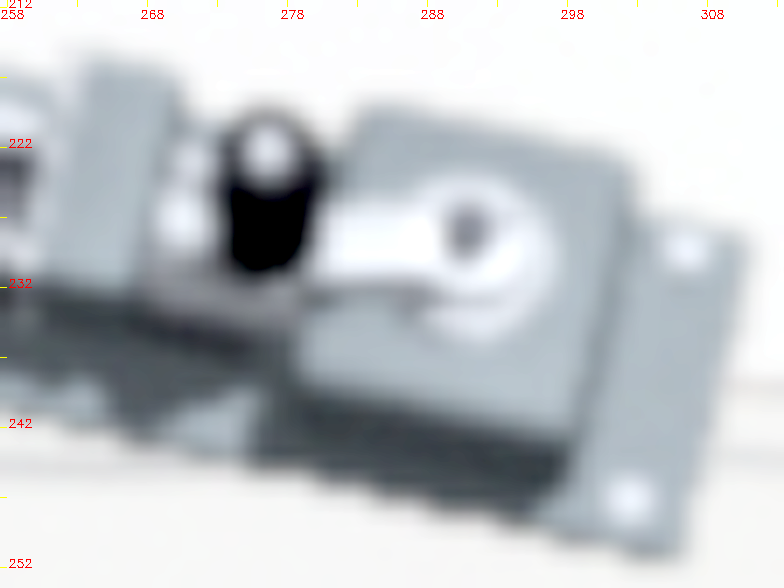

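View pics/d3.png

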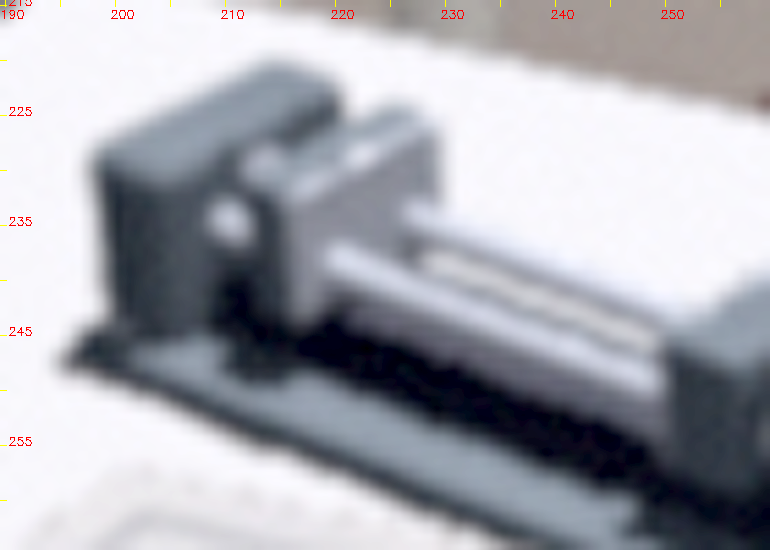

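View pics/d4.png

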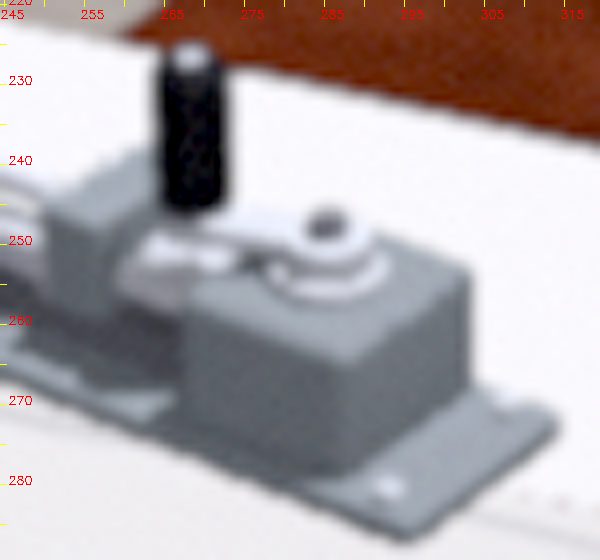

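```bash
cat > fit.py <<'E'
from h import *
from scipy.optimize import least_squares
# camera, uv, local (x,y,z) as function of params
# p: X,Y,yaw, base centre yb, post half dy, post half dx, jaw y, rear face
obs=[]
H=.052
def L(p): 
    X,Y,a,yb,pd,pw,yj,yr,ca,ty,tx=p; hx,hy=.032,.030
    gx,gy=.04*np.sin(ca),-.085+.04*np.cos(ca)
    return [("top",(283.6,218.6),(hx,-.085+hy,H)),("top",(302.6,222.9),(hx,-.085-hy,H)),("top",(298.4,242.9),(-hx,-.085-hy,H)),("top",(278.7,239.0),(-hx,-.085+hy,H)),
    ("top",(310.9,228.3),(.037,yb-.155,.01)),("top",(306.4,251.4),(-.037,yb-.155,.005)),("top",(202,228.4),(-.037,yb+.155,.005)),
    ("top",(208.1,201.9),(pw,.153+pd,.056)),("top",(216.1,203.6),(pw,.153-pd,.056)),("top",(211.3,221.9),(-pw,.153-pd,.056)),("top",(202.7,220.7),(-pw,.153+pd,.056)),
    ("top",(263.6,215.1),(.025,yj,.059)),("top",(260.7,232.2),(-.025,yj,.059)),
    ("top",(226.6,206.4),(.025,yr,.059)),("top",(222.9,222.1),(-.025,yr,.059)),
    ("top",(276.8,222.2),(gx,gy,.1125)),
    ("scene",(268.5,226.8),(gx,gy,.1125)),
    ("scene",(287.4,264.2),(-hx,-.085-hy,H)),("scene",(303.3,253.9),(hx,-.085-hy,H)),
    ("scene",(314.2,272.6),(.037,yb-.155,.01)),("scene",(295.1,287.4),(-.037,yb-.155,.005)),("scene",(195.4,247.2),(-.037,yb+.155,.005)),
    ("scene",(198.3,229.2),(-pw,.153+pd,.056)),("scene",(220.4,223.1),(pw,.153-pd,.056)),("scene",(214,220.1),(pw,.153+pd,.056))]
def W(p,l):
    c,s=np.cos(p[2]),np.sin(p[2]); return np.array([p[0]+c*l[0]-s*l[1],p[1]+s*l[0]+c*l[1],l[2]])
off={}
def res(p,full=False):
    r=[]
    for n,uv,l in L(p):
        e=proj(n,W(p,l))-uv
        if n=="scene": e=e-p[9:11]
        r.append(e)
    return r if full else np.concatenate(r+[np.array(p[9:11])*1.0])
if __name__=="__main__":
    g=plane("top",(257,226),.02); print(g)
    p0=[g[0],g[1],.23,0,.012,.03,0,.1,0,0,0]
    s=least_squares(res,p0,loss="soft_l1"); p=s.x
    print(p,np.degrees(p[2]))
    for (n,uv,l),e in zip(L(p),res(p,True)): print(n,uv,np.array(l),e)
    for nm,l in dict(axis=(0,-.085,.0915),grip=(.04*np.sin(p[8]),-.085+.04*np.cos(p[8]),.0915),bed=(0,p[6]+.049,.022)).items(): print(nm,W(p,l))
    # block
    for n,uv in [("top",(135+77/8-.5,165+398/8-.5)),("top",(135+265/8-.5,165+326/8-.5)),("top",(135+298/8-.5,165+432/8-.5)),("top",(135+110/8-.5,165+503/8-.5)),
      ("scene",(140+27/4.4-.5,185+180/4.4-.5)),("scene",(140+147/4.4-.5,185+187/4.4-.5)),("scene",(140+155/4.4-.5,185+147/4.4-.5)),("scene",(140+58/4.4-.5,185+147/4.4-.5))]: print(n,plane(n,uv,.04))
    print("bottle",plane("top",(157.5,188),0))
E
python3 fit.py
```

```text
[ 0.4999 -0.0054  0.02  ]
[ 0.4939 -0.02   -0.1808  0.0164  0.0115  0.0287 -0.0021  0.1076 -0.2059
  0.8131 -1.2036] -10.358852455990345
top (283.6, 218.6) [ 0.032 -0.055  0.052] [-0.4155 -0.5284]
top (302.6, 222.9) [ 0.032 -0.115  0.052] [ 1.2664 -0.2206]
top (298.4, 242.9) [-0.032 -0.115  0.052] [0.6624 0.6036]
top (278.7, 239.0) [-0.032 -0.055  0.052] [-0.7363 -0.2911]
top (310.9, 228.3) [ 0.037  -0.1386  0.01  ] [0.3799 0.0884]
top (306.4, 251.4) [-0.037  -0.1386  0.005 ] [-0.4648  1.1299]
top (202, 228.4) [-0.037   0.1714  0.005 ] [-0.2729  0.3471]
top (208.1, 201.9) [0.0287 0.1645 0.056 ] [0.2798 0.0756]
top (216.1, 203.6) [0.0287 0.1415 0.056 ] [-0.0281  0.087 ]
top (211.3, 221.9) [-0.0287  0.1415  0.056 ] [-1.1128 -0.1992]
top (202.7, 220.7) [-0.0287  0.1645  0.056 ] [-0.3414 -0.7672]
top (263.6, 215.1) [ 0.025  -0.0021  0.059 ] [0.8591 0.17  ]
top (260.7, 232.2) [-0.025  -0.0021  0.059 ] [-0.6252 -0.8676]
top (226.6, 206.4) [0.025  0.1076 0.059 ] [0.4521 0.5354]
top (222.9, 222.1) [-0.025   0.1076  0.059 ] [-0.8152  0.6475]
top (276.8, 222.2) [-0.0082 -0.0458  0.1125] [ 0.11
[... 219 characters left out ...]
 0.037  -0.1386  0.01  ] [ 0.3553 -1.0361]
scene (295.1, 287.4) [-0.037  -0.1386  0.005 ] [0.0042 0.7663]
scene (195.4, 247.2) [-0.037   0.1714  0.005 ] [-0.3021 -0.1335]
scene (198.3, 229.2) [-0.0287  0.1645  0.056 ] [-0.6634 -0.7979]
scene (220.4, 223.1) [0.0287 0.1415 0.056 ] [ 0.088  -0.7123]
scene (214, 220.1) [0.0287 0.1645 0.056 ] [-0.0551 -0.0597]
axis [ 0.4786 -0.1036  0.0915]
grip [ 0.4776 -0.0636  0.0915]
bed [0.5023 0.0261 0.022 ]
top [0.51   0.3176 0.04  ]
top [0.5419 0.2555 0.04  ]
top [0.5013 0.2374 0.04  ]
top [0.4707 0.299  0.04  ]
scene [0.4699 0.2966 0.04  ]
scene [0.4932 0.2266 0.04  ]
scene [0.5377 0.2554 0.04  ]
scene [0.5124 0.3089 0.04  ]
bottle [0.615  0.3061 0.    ]
```

```bash
cat >> h.py <<'E'
def go(x,y,z,yaw=None):
    s=bot.observe(); R=np.array(s["orientation"]); d=R.T@(np.array([x,y,z])-s["tcp_pos"])*100
    cur=np.degrees(np.arctan2(R[1,0],R[0,0])); 
    t=0 if yaw is None else (cur-yaw+90)%180-90
    print("delta cm",d,"turn",np.radians(t),"yaw now",cur)
E
python3 -c "
from h import *
go(.505,.276,.2,25.3)
for z in (.07,.08,.09): print(proj('scene',[.4786,-.1036,z])-[.81,-1.2],proj('top',[.4786,-.1036,z]))"
```

```text
delta cm [-15.5939  33.4356   9.1418] turn 0.678419640412413 yaw now 64.1705821344142
[285.3101 248.0014] [291.2579 228.2646]
[285.2441 244.0373] [291.3902 226.9217]
[285.1774 240.0426] [291.5244 225.5589]
```

>>> play_rows(
  deltas=[
    {"delta_pos": [-3.9, 8.4, 2.3], "turn": 0.17, "grip": -1},
    {"delta_pos": [-7.8, 16.7, 4.6], "turn": 0.34, "grip": -1},
    {"delta_pos": [-11.7, 25, 6.8], "turn": 0.51, "grip": -1},
    {"delta_pos": [-15.6, 33.4, 9.1], "turn": 0.68, "grip": -1},
    {"delta_pos": [-15.6, 33.4, 9.1], "turn": 0.68, "grip": -1},
    {"delta_pos": [-15.6, 33.4, 9.1], "turn": 0.68, "grip": -1},
    {"delta_pos": [-15.6, 33.4, 9.1], "turn": 0.68, "grip": -1},
    {"delta_pos": [-15.6, 33.4, 9.1], "turn": 0.68, "grip": -1},
    {"delta_pos": [-15.6, 33.4, 9.1], "turn": 0.68, "grip": -1},
  ],
)

```text
time: 1.23
tcp_pos: [0.5043, 0.2778, 0.2016]
orientation: [[0.904, 0.427, 0.0], [0.427, -0.904, 0.0], [0.0, -0.0, -1.0]]
ft_force: [-0.7, -0.1, 0.1]
gripper_width: 0.0873
```

Run:
```python
from h import *
a=get_image("scene")["frame"];b=get_image("top")["frame"]
cv2.imwrite("pics/s1.png",a);cv2.imwrite("pics/t1.png",b)
cv2.imwrite("pics/j1.png",np.hstack([cv2.resize(a[110:270,90:250],(390,390),interpolation=2),cv2.resize(b[100:260,80:240],(390,390),interpolation=2)]))
go(.505,.276,.2,25.3)
```

```text
delta cm [-0.0209  0.2115  0.1678] turn 0.0006251013630686674 yaw now 25.335815669871714
```

View pics/j1.png

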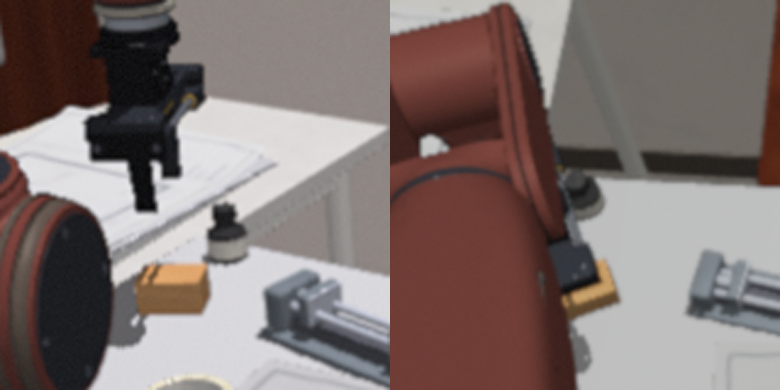

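The body's long side lies along the jaw-opening direction, so it clears the crank grip. The block is below the fingers. Descending and grasping.

>>> play_rows(
  deltas=[
    {"delta_pos": [0, 0.1, 4], "turn": 0, "grip": -1},
    {"delta_pos": [0, 0.1, 8], "turn": 0, "grip": -1},
    {"delta_pos": [0, 0.1, 11], "turn": 0, "grip": -1},
    {"delta_pos": [0, 0.1, 12], "turn": 0, "grip": -1},
    {"delta_pos": [0, 0.1, 12], "turn": 0, "grip": -1},
    {"delta_pos": [0, 0.1, 12], "turn": 0, "grip": -1},
  ],
)

```text
time: 2.08
tcp_pos: [0.5064, 0.2764, 0.083]
orientation: [[0.905, 0.426, 0.003], [0.426, -0.905, 0.001], [0.003, 0.0, -1.0]]
ft_force: [-0.4, 0.3, -0.2]
gripper_width: 0.0867
```

Run:
```python
from h import *
a=get_image("scene")["frame"]
crop(a,"pics/e1.png",120,170,220,260,7)
```

```text
(no output)
```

View pics/e1.png

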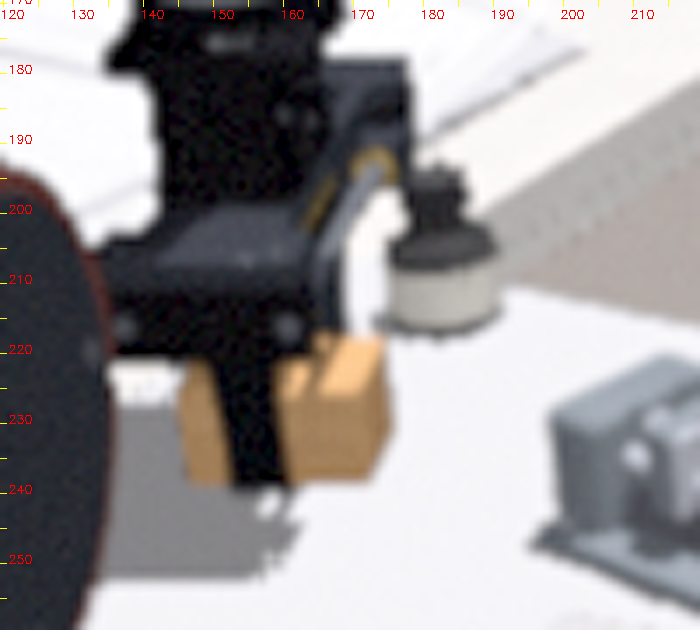

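Run:
```python
from h import *
s=bot.observe();R=np.array(s["orientation"]);t=s["tcp_pos"]; print(t,s["gripper_width"])
off=np.array([.81,-1.2])
for w in(-.0435,-.0585):
  for y in(-.0095,0,.0095): print(proj("scene",t+R@[w,y,.070])-off)
print("offset-corrected block pts")
for px in [(188,483),(372,483)]: print(plane("scene",(120+(px[0]-3.5)/7+off[0],170+(px[1]-3.5)/7+off[1]),0))
print(t+R@[-.0225,.035,.083],t+R@[-.0225,-.035,.083])
```

```text
[0.5065 0.2764 0.083 ] 0.08713354637976337
[153.6052 239.424 ]
[157.248  239.4373]
[160.8961 239.4504]
[152.1001 242.2552]
[155.7783 242.2705]
[159.4619 242.2856]
offset-corrected block pts
[0.4772 0.3046 0.    ]
[0.5075 0.2415 0.    ]
[ 0.5013  0.2352 -0.    ] [ 0.4714  0.2985 -0.    ]
```

>>> play_rows(
  deltas=[
    {"delta_pos": [0.3, -0.2, 0], "turn": 0, "grip": -0.4},
    {"delta_pos": [0.3, -0.2, 0], "turn": 0, "grip": 0},
    {"delta_pos": [0.3, -0.2, 0], "turn": 0, "grip": 0.5},
    {"delta_pos": [0.3, -0.2, 0], "turn": 0, "grip": 0.5},
    {"delta_pos": [0.3, -0.2, 0], "turn": 0, "grip": 0.5},
    {"delta_pos": [0.3, -0.2, 0], "turn": 0, "grip": 0.5},
  ],
)

```text
time: 2.88
tcp_pos: [0.5071, 0.2787, 0.0812]
orientation: [[0.905, 0.426, -0.0], [0.426, -0.905, -0.0], [-0.0, 0.0, -1.0]]
ft_force: [-0.3, 0.6, 0.9]
gripper_width: 0.0449
```

Run:
```python
from h import *
go(.505,.276,.2,25.3)
a=get_image("scene")["frame"]
crop(a,"pics/e2.png",120,170,220,260,7)
```

```text
delta cm [ -0.3136   0.1552 -11.8842] turn -0.0015869064035087502 yaw now 25.20907696059666
```

View pics/e2.png

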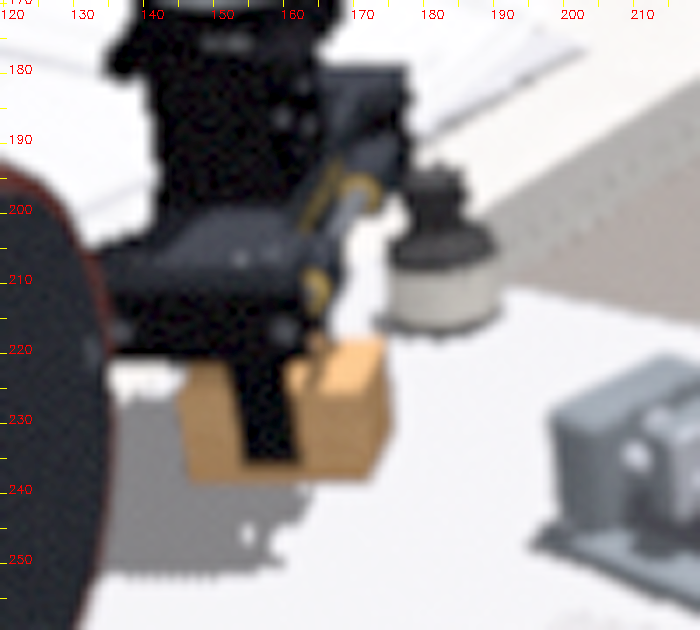

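Run:
```python
from h import *
s=bot.observe();R=np.array(s["orientation"]);t=s["tcp_pos"]
off=np.array([.81,-1.2])
f=lambda v:(proj("scene",t+R@v)-off-[120,170])*7+3.5
print("tip outer",f([-.0375,-.0095,.07]),f([-.0375,.0095,.07]),"inner",f([-.0225,-.0095,.07]),f([-.0225,.0095,.07]))
for dy in(-.003,0,.003): print(dy,"block bottom",f([-.0225,-.035+dy,.081]),f([-.0225,.035+dy,.081]),"top right far",f([.0225,.035+dy,.041]))
go(.507,.279,.2,-10.4)
```

```text
tip outer [239.4324 484.0091] [290.1815 484.2053] inner [249.7329 464.8605] [299.9994 465.0303]
-0.003 block bottom [178.5082 490.723 ] [362.978 491.466] top right far [378.22   341.2682]
0 block bottom [186.3729 490.7559] [370.9274 491.4966] top right far [386.042  341.2707]
0.003 block bottom [194.2414 490.7888] [378.8801 491.5271] top right far [393.8672 341.2732]
delta cm [ -0.0061  -0.0319 -11.8835] turn 0.6214412004607573 yaw now 25.205958001944733
```

Run:
```python
from h import *
go(.502,.026,.16,-10.4)
```

```text
delta cm [-11.2318  22.6462  -7.8802] turn 0.6214412004607573 yaw now 25.205958001944733
```

>>> play_rows(
  deltas=[
    {"delta_pos": [0, 0, -4], "turn": 0, "grip": 0.5},
    {"delta_pos": [0, 0, -8], "turn": 0, "grip": 0.5},
    {"delta_pos": [0, 0, -10], "turn": 0, "grip": 0.5},
    {"delta_pos": [-2, 4, -10], "turn": 0.13, "grip": 0.5},
    {"delta_pos": [-4, 8, -10], "turn": 0.26, "grip": 0.5},
    {"delta_pos": [-6, 12, -10], "turn": 0.39, "grip": 0.5},
    {"delta_pos": [-8, 16, -10], "turn": 0.52, "grip": 0.5},
    {"delta_pos": [-10, 20, -9], "turn": 0.62, "grip": 0.5},
    {"delta_pos": [-11.2, 22.6, -7.9], "turn": 0.62, "grip": 0.5},
    {"delta_pos": [-11.2, 22.6, -7.9], "turn": 0.62, "grip": 0.5},
    {"delta_pos": [-11.2, 22.6, -7.9], "turn": 0.62, "grip": 0.5},
    {"delta_pos": [-11.2, 22.6, -7.9], "turn": 0.62, "grip": 0.5},
  ],
)

```text
time: 4.42
tcp_pos: [0.5023, 0.0275, 0.1604]
orientation: [[0.984, -0.178, 0.0], [-0.178, -0.984, 0.0], [0.0, -0.0, -1.0]]
ft_force: [0.1, -0.2, -0.8]
gripper_width: 0.0446
```

Run:
```python
from h import *
go(.502,.026,.103,-10.4)
a=get_image("scene")["frame"];b=get_image("top")["frame"]
crop(a,"pics/f1.png",180,180,320,290,5.6 and 5)
crop(b,"pics/f2.png",195,180,320,260,6)
```

```text
delta cm [-0.0067  0.1584  5.7406] turn 0.002737008626688055 yaw now -10.243180957199883
```

View pics/f1.png

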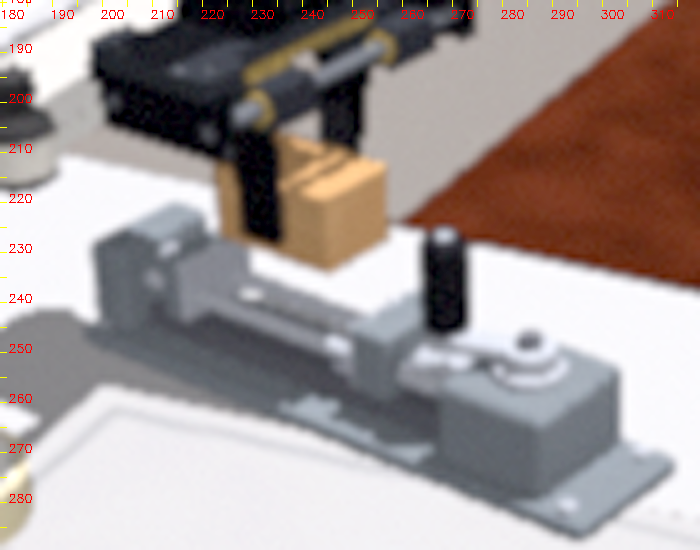

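View pics/f2.png

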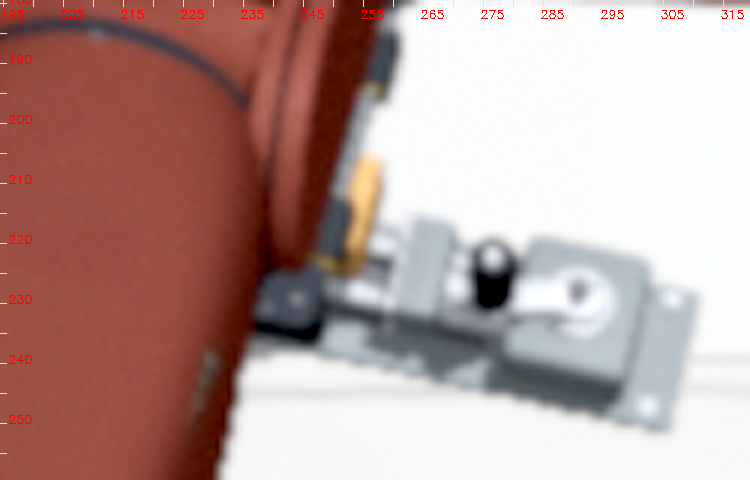

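Run:
```python
from h import *
s=bot.observe();R=np.array(s["orientation"]);t=s["tcp_pos"]
for n,v,o in [("scene",[-.0225,.035,.081],(245.1,233.5)),("scene",[.0225,.035,.081],(257.1,227.5)),("scene",[.0225,.035,.041],(257.1,212.5)),("scene",[-.0225,.035,.041],(245.3,218)),("scene",[-.0225,-.035,.081],(224.5,226.5)),("top",[.0225,.035,.041],(258.2,206.2)),("top",[-.0225,.035,.081],(254.2,224.8))]:
    p=proj(n,t+R@v); print(n,p,o,p-o)
```

```text
scene [245.8188 234.7233] (245.1, 233.5) [0.7188 1.2233]
scene [258.4675 227.4021] (257.1, 227.5) [ 1.3675 -0.0979]
scene [257.8118 211.974 ] (257.1, 212.5) [ 0.7118 -0.526 ]
scene [244.9572 218.9951] (245.3, 218) [-0.3428  0.9951]
scene [223.4687 226.5916] (224.5, 226.5) [-1.0313  0.0916]
top [258.3061 206.0776] (258.2, 206.2) [ 0.1061 -0.1224]
top [254.6904 226.6161] (254.2, 224.8) [0.4904 1.8161]
```

```bash
cat > fit2.py <<'E'
import fit
from fit import *
def res2(p): 
    r=[]
    for n,uv,l in L(p):
        e=proj(n,W(p,l))-uv-(np.array([.4,.3]) if n=="scene" else np.array([.2,0])); r.append(e)
    return np.concatenate(r)
p0=[.494,-.02,-.18,.016,.0115,.029,0,.107,-.2,0,0]
s=least_squares(res2,p0,loss="soft_l1");p=s.x
print(p,np.degrees(p[2]));
r=res2(p).reshape(-1,2)
for (n,uv,l),e in zip(L(p),r): print(n,np.array(l),e)
for nm,l in dict(axis=(0,-.085,.0915),grip=(.04*np.sin(p[8]),-.085+.04*np.cos(p[8]),.0915),bed=(0,p[6]+.049,.022)).items(): print(nm,W(p,l))
E
python3 fit2.py
```

```text
[ 0.4928 -0.0204 -0.1821  0.0163  0.0115  0.0283 -0.0021  0.1075 -0.2225
  0.      0.    ] -10.435480871599935
top [ 0.032 -0.055  0.052] [-0.4932 -0.135 ]
top [ 0.032 -0.115  0.052] [1.1916 0.202 ]
top [-0.032 -0.115  0.052] [0.558  1.0374]
top [-0.032 -0.055  0.052] [-0.8435  0.1123]
top [ 0.037  -0.1387  0.01  ] [0.3123 0.5132]
top [-0.037  -0.1387  0.005 ] [-0.5659  1.5662]
top [-0.037   0.1713  0.005 ] [-0.3764  0.6354]
top [0.0283 0.1645 0.056 ] [0.1573 0.4826]
top [0.0283 0.1415 0.056 ] [-0.1411  0.5067]
top [-0.0283  0.1415  0.056 ] [-1.1743 -0.01  ]
top [-0.0283  0.1645  0.056 ] [-0.4106 -0.5905]
top [ 0.025  -0.0021  0.059 ] [0.7594 0.5367]
top [-0.025  -0.0021  0.059 ] [-0.7482 -0.4941]
top [0.025  0.1075 0.059 ] [0.3968 0.8607]
top [-0.025   0.1075  0.059 ] [-0.8928  0.9782]
top [-0.0088 -0.046   0.1125] [0.0149 0.413 ]
scene [-0.0088 -0.046   0.1125] [ 0.3442 -0.3741]
scene [-0.032 -0.115  0.052] [ 0.38   -0.2112]
scene [ 0.032 -0.115  0.052] [ 1.7842 -1.9015]
scene [ 0.037  -0.1387  0.01  ] [ 0.6992 -2.2215]
scene [-0.037  -0.1387  0.005 ] [ 0.2873 -0.4031]
scene [-0.037   0.1713  0.005 ] [ 0.0319 -1.4494]
scene [-0.0283  0.1645  0.056 ] [-0.2289 -2.1809]
scene [0.0283 0.1415 0.056 ] [ 0.3467 -1.9769]
scene [0.0283 0.1645 0.056 ] [ 0.2   -1.336]
axis [ 0.4774 -0.1039  0.0915]
grip [ 0.4758 -0.064   0.0915]
bed [0.5013 0.0258 0.022 ]
```

>>> play_rows(
  deltas=[
    {"delta_pos": [0, 0.1, 1.5], "turn": 0, "grip": 0.5},
    {"delta_pos": [0, 0.1, 3], "turn": 0, "grip": 0.5},
    {"delta_pos": [0, 0.1, 4.3], "turn": 0, "grip": 0.5},
    {"delta_pos": [0, 0.1, 5.2], "turn": 0, "grip": 0.5},
    {"delta_pos": [0, 0.1, 5.6], "turn": 0, "grip": 0.5},
    {"delta_pos": [0, 0.1, 5.6], "turn": 0, "grip": 0.5},
    {"delta_pos": [0, 0.1, 5.6], "turn": 0, "grip": 0.5},
  ],
)

```text
time: 5.4
tcp_pos: [0.5024, 0.0256, 0.1047]
orientation: [[0.984, -0.179, 0.001], [-0.179, -0.984, -0.0], [0.001, -0.0, -1.0]]
ft_force: [0.3, -0.0, -0.9]
gripper_width: 0.0448
```

Run:
```python
from h import *
go(.502,.026,.103,-10.4)
a=get_image("scene")["frame"]
crop(a,"pics/g1.png",180,180,320,290,5)
```

```text
delta cm [-0.0466 -0.0349  0.1706] turn 0.0014746542220045727 yaw now -10.315508536837998
```

View pics/g1.png

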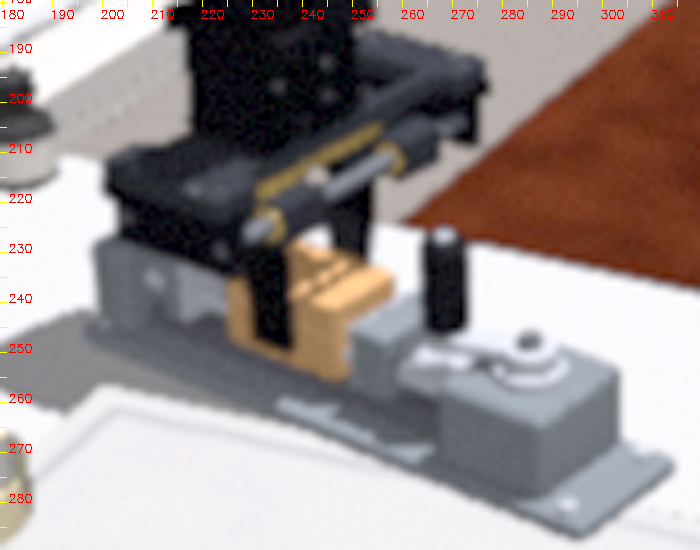

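>>> play_rows(
  deltas=[
    {"delta_pos": [0, 0, 0.13], "turn": 0, "grip": 0.5},
    {"delta_pos": [0, 0, 0.13], "turn": 0, "grip": 0.5},
    {"delta_pos": [0, 0, 0.13], "turn": 0, "grip": 0.2},
    {"delta_pos": [0, 0, 0.13], "turn": 0, "grip": -0.2},
    {"delta_pos": [0, 0, 0.13], "turn": 0, "grip": -0.6},
    {"delta_pos": [0, 0, 0.13], "turn": 0, "grip": -0.6},
    {"delta_pos": [0, 0, 0.13], "turn": 0, "grip": -0.6},
    {"delta_pos": [0, 0, -2], "turn": 0, "grip": -0.6},
    {"delta_pos": [0, 0, -5], "turn": 0, "grip": -0.6},
    {"delta_pos": [0, 0, -9], "turn": 0, "grip": -0.6},
    {"delta_pos": [0, 0, -9], "turn": 0, "grip": -0.6},
  ],
)

```text
time: 6.82
tcp_pos: [0.5044, 0.0254, 0.198]
orientation: [[0.984, -0.179, 0.007], [-0.179, -0.984, -0.001], [0.007, -0.001, -1.0]]
ft_force: [0.6, 0.6, -0.4]
gripper_width: 0.0694
```

Run:
```python
from h import *
a=get_image("scene")["frame"];b=get_image("top")["frame"]
crop(a,"pics/h1.png",180,180,320,290,5)
crop(b,"pics/h2.png",195,180,320,260,6)
go(.476,-.064,.21,-10.4)
```

```text
delta cm [-0.9568  9.2849 -1.5702] turn 0.0015316779862037952 yaw now -10.31224131581743
```

View pics/h1.png

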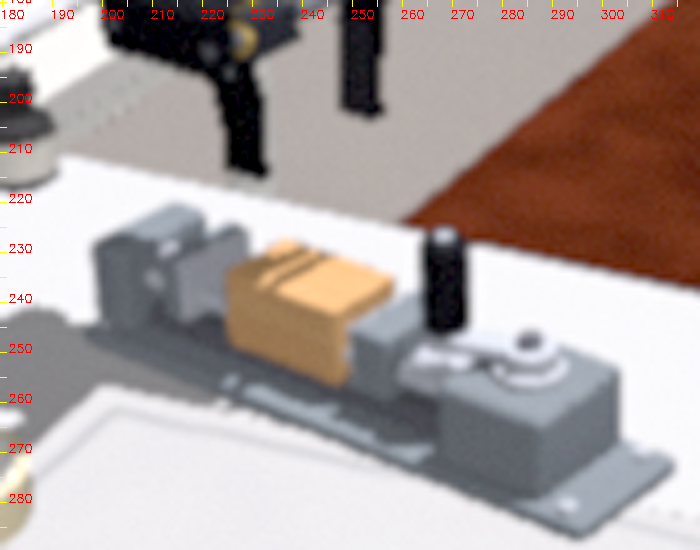

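View pics/h2.png

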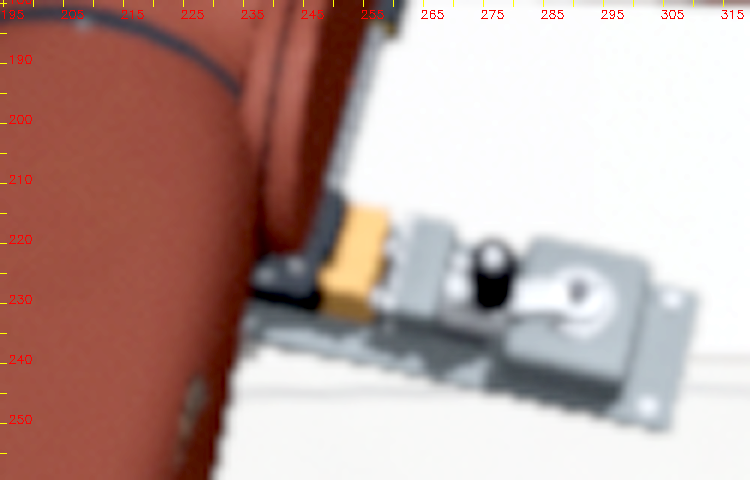

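>>> play_rows(
  deltas=[
    {"delta_pos": [-0.3, 3, -1], "turn": 0, "grip": -0.6},
    {"delta_pos": [-0.6, 6, -1], "turn": 0, "grip": -0.6},
    {"delta_pos": [-0.9, 9, -1], "turn": 0, "grip": -0.6},
    {"delta_pos": [-0.9, 9.3, -1], "turn": 0, "grip": -0.6},
    {"delta_pos": [-0.9, 9.3, 1], "turn": 0, "grip": -0.6},
    {"delta_pos": [-0.9, 9.3, 3], "turn": 0, "grip": -0.6},
    {"delta_pos": [-0.9, 9.3, 4.6], "turn": 0, "grip": -0.6},
    {"delta_pos": [-0.9, 9.3, 4.9], "turn": 0, "grip": -0.6},
    {"delta_pos": [-0.9, 9.3, 4.9], "turn": 0, "grip": -0.6},
    {"delta_pos": [-0.9, 9.3, 4.9], "turn": 0, "grip": -0.6},
  ],
)

```text
time: 8.18
tcp_pos: [0.4771, -0.0643, 0.146]
orientation: [[0.984, -0.179, 0.001], [-0.179, -0.984, -0.0], [0.001, 0.0, -1.0]]
ft_force: [0.4, 0.7, -0.6]
gripper_width: 0.0698
```

Run:
```python
from h import *
a=get_image("scene")["frame"];b=get_image("top")["frame"]
crop(a,"pics/i1.png",200,180,320,280,6)
crop(b,"pics/i2.png",220,180,320,260,7)
go(.4765,-.064,.149,-10.4)
print(bot.observe()["ft_force"])
```

```text
delta cm [-0.0574 -0.0261 -0.2985] turn 0.0015220229466402818 yaw now -10.31279450883544
[-0.6366  0.4228 -0.0675]
```

View pics/i1.png

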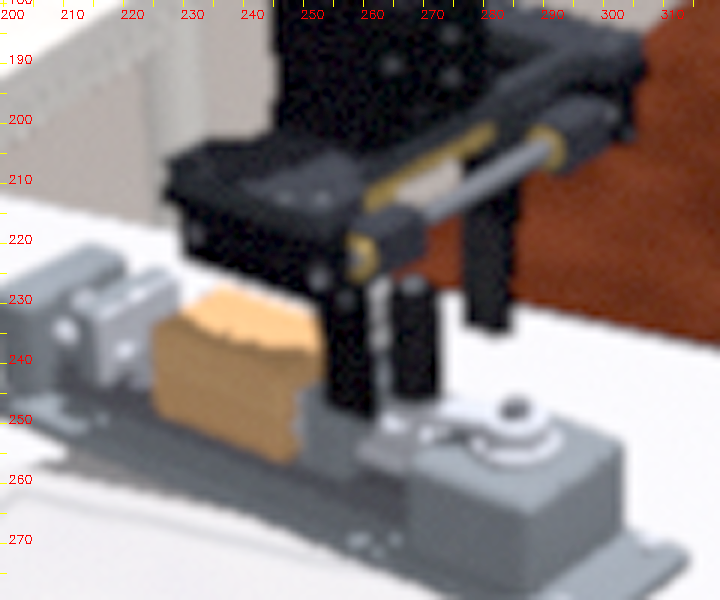

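View pics/i2.png

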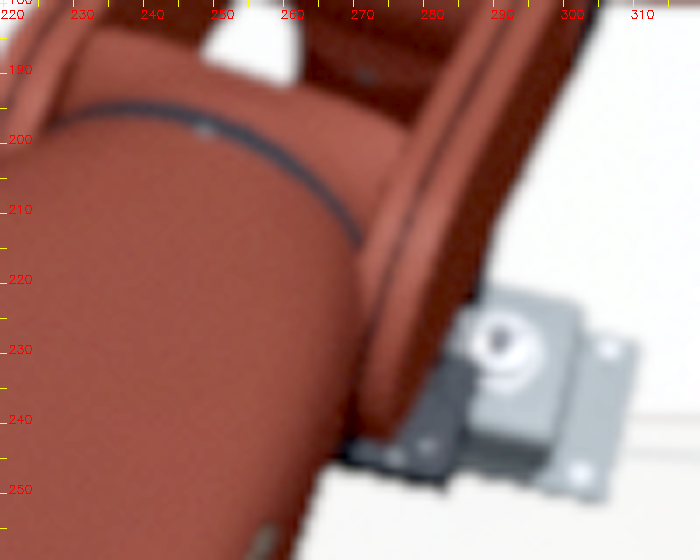

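>>> play_rows(
  deltas=[
    {"delta_pos": [0, 0, -0.3], "turn": 0, "grip": -0.2},
    {"delta_pos": [0, 0, -0.3], "turn": 0, "grip": 0.2},
    {"delta_pos": [0, 0, -0.3], "turn": 0, "grip": 0.6},
    {"delta_pos": [0, 0, -0.3], "turn": 0, "grip": 1},
    {"delta_pos": [0, 0, -0.3], "turn": 0, "grip": 1},
    {"delta_pos": [0, 0, -0.3], "turn": 0, "grip": 1},
    {"delta_pos": [0, 0, -0.3], "turn": 0, "grip": 1},
  ],
)

```text
time: 9.15
tcp_pos: [0.4759, -0.0641, 0.1481]
orientation: [[0.984, -0.179, -0.002], [-0.179, -0.984, 0.0], [-0.002, -0.0, -1.0]]
ft_force: [-4.8, 1.1, 3.6]
gripper_width: 0.0221
```

Run:
```python
from h import *
s=bot.observe();print(s["time"],s["tcp_pos"],s["ft_force"],s["gripper_width"])
a=get_image("scene")["frame"]
crop(a,"pics/k1.png",230,200,310,270,9)
for i in range(4): get_image("top");print(bot.observe()["ft_force"])
```

```text
9.15 [ 0.4759 -0.0641  0.1481] [-4.8278  1.1105  3.5522] 0.022076527394704816
[-5.4516  0.0891  4.5188]
[-4.7613  1.061   3.9731]
[-5.9148  0.7767  4.6562]
[-4.9281  1.5921  4.1802]
```

View pics/k1.png

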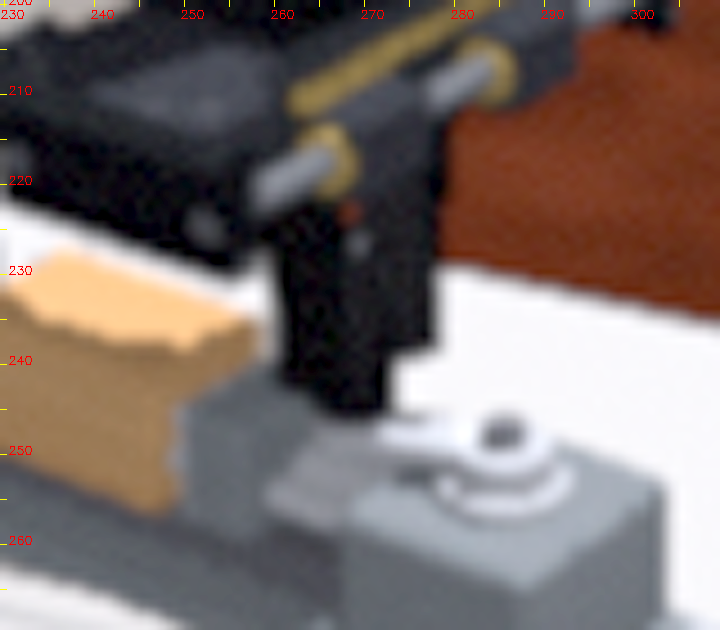

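```bash
cat > rows.py <<'E'
import sys,numpy as np,json
a,b,n=float(sys.argv[1]),float(sys.argv[2]),int(sys.argv[3]); r=float(sys.argv[4]) if len(sys.argv)>4 else 4.0
yaw=np.radians(-10.31); X=np.array([np.cos(yaw),np.sin(yaw)]);Y=np.array([np.sin(yaw),-np.cos(yaw)])
u=lambda d:r*np.array([np.cos(np.radians(d)),np.sin(np.radians(d))])
for k in range(1,n+1):
    d=u(a+(b-a)*k/n)-u(a); print(f"[{d@X:.2f}, {d@Y:.2f}, 0]",end=" ")
print()
E
python3 rows.py 93 33 8
```

```text
[0.52, -0.09, 0] [1.04, -0.11, 0] [1.56, -0.06, 0] [2.07, 0.06, 0] [2.56, 0.24, 0] [3.02, 0.49, 0] [3.45, 0.79, 0] [3.83, 1.15, 0]
```

>>> play_rows(
  deltas=[
    {"delta_pos": [0.52, -0.09, 0], "turn": 0, "grip": 1},
    {"delta_pos": [1.04, -0.11, 0], "turn": 0, "grip": 1},
    {"delta_pos": [1.56, -0.06, 0], "turn": 0, "grip": 1},
    {"delta_pos": [2.07, 0.06, 0], "turn": 0, "grip": 1},
    {"delta_pos": [2.56, 0.24, 0], "turn": 0, "grip": 1},
  ],
)

```text
time: 10.02
tcp_pos: [0.5007, -0.0705, 0.148]
orientation: [[0.984, -0.179, -0.002], [-0.179, -0.984, 0.002], [-0.002, -0.001, -1.0]]
ft_force: [-5.9, 3.5, 5.1]
gripper_width: 0.0222
```

```bash
cat > st.py <<'E'
from h import *
import sys
s=bot.observe();t=s["tcp_pos"];C=np.array([.478,-.1037])
v=t[:2]-C; ph=np.arctan2(v[1],v[0]); er=v/np.hypot(*v); et=np.array([er[1],-er[0]])
f=np.array(s["ft_force"]);print("t",s["time"],"tcp",t,"phi",np.degrees(ph),"r",np.hypot(*v),"w",s["gripper_width"],"f",f,"rad",f[:2]@er,"tan",f[:2]@et)
E
python3 st.py; python3 rows.py 55.5 -4.5 8
```

```text
t 10.025 tcp [ 0.5007 -0.0705  0.148 ] phi 55.65231311463783 r 0.04022588685834408 w 0.022180254832105718 f [-5.8571  3.4505  5.1316] rad -0.45578322911995583 tan -6.782577019172755
[0.46, 0.25, 0] [0.89, 0.55, 0] [1.27, 0.90, 0] [1.60, 1.31, 0] [1.88, 1.75, 0] [2.10, 2.23, 0] [2.25, 2.73, 0] [2.34, 3.24, 0]
```

```bash
python3 rows.py 55.5 -104.5 20
```

```text
[0.49, 0.26, 0] [0.94, 0.59, 0] [1.34, 0.98, 0] [1.68, 1.42, 0] [1.96, 1.91, 0] [2.17, 2.43, 0] [2.30, 2.97, 0] [2.36, 3.52, 0] [2.34, 4.08, 0] [2.24, 4.63, 0] [2.06, 5.16, 0] [1.82, 5.66, 0] [1.50, 6.12, 0] [1.13, 6.54, 0] [0.70, 6.89, 0] [0.23, 7.19, 0] [-0.28, 7.41, 0] [-0.82, 7.56, 0] [-1.37, 7.64, 0] [-1.93, 7.64, 0]
```

>>> play_rows(
  deltas=[
    {"delta_pos": [0.49, 0.26, 0], "turn": 0, "grip": 1},
    {"delta_pos": [0.94, 0.59, 0], "turn": 0, "grip": 1},
    {"delta_pos": [1.34, 0.98, 0], "turn": 0, "grip": 1},
    {"delta_pos": [1.68, 1.42, 0], "turn": 0, "grip": 1},
    {"delta_pos": [1.96, 1.91, 0], "turn": 0, "grip": 1},
    {"delta_pos": [2.17, 2.43, 0], "turn": 0, "grip": 1},
    {"delta_pos": [2.3, 2.97, 0], "turn": 0, "grip": 1},
    {"delta_pos": [2.36, 3.52, 0], "turn": 0, "grip": 1},
    {"delta_pos": [2.34, 4.08, 0], "turn": 0, "grip": 1},
    {"delta_pos": [2.24, 4.63, 0], "turn": 0, "grip": 1},
  ],
)

```text
time: 11.28
tcp_pos: [0.5156, -0.1195, 0.1481]
orientation: [[0.984, -0.179, 0.001], [-0.179, -0.984, 0.003], [0.001, -0.003, -1.0]]
ft_force: [1.0, 6.9, 1.0]
gripper_width: 0.0221
```

```bash
python3 st.py; python3 rows.py -24.5 -184.5 20
```

```text
t 11.275 tcp [ 0.5156 -0.1195  0.1481] phi -22.811904756538667 r 0.040756077798396455 w 0.022101056919588576 f [0.9973 6.9302 1.0276] rad -1.767571290548615 tan -6.774757112115134
[-0.17, 0.53, 0] [-0.42, 1.03, 0] [-0.73, 1.49, 0] [-1.11, 1.91, 0] [-1.54, 2.26, 0] [-2.01, 2.56, 0] [-2.52, 2.78, 0] [-3.06, 2.93, 0] [-3.61, 3.01, 0] [-4.17, 3.01, 0] [-4.72, 2.93, 0] [-5.26, 2.77, 0] [-5.77, 2.54, 0] [-6.24, 2.25, 0] [-6.67, 1.89, 0] [-7.04, 1.47, 0] [-7.35, 1.01, 0] [-7.59, 0.51, 0] [-7.76, -0.03, 0] [-7.86, -0.58, 0]
```

>>> play_rows(
  deltas=[
    {"delta_pos": [-0.17, 0.53, 0], "turn": 0, "grip": 1},
    {"delta_pos": [-0.42, 1.03, 0], "turn": 0, "grip": 1},
    {"delta_pos": [-0.73, 1.49, 0], "turn": 0, "grip": 1},
    {"delta_pos": [-1.11, 1.91, 0], "turn": 0, "grip": 1},
    {"delta_pos": [-1.54, 2.26, 0], "turn": 0, "grip": 1},
    {"delta_pos": [-2.01, 2.56, 0], "turn": 0, "grip": 1},
    {"delta_pos": [-2.52, 2.78, 0], "turn": 0, "grip": 1},
    {"delta_pos": [-3.06, 2.93, 0], "turn": 0, "grip": 1},
    {"delta_pos": [-3.61, 3.01, 0], "turn": 0, "grip": 1},
    {"delta_pos": [-4.17, 3.01, 0], "turn": 0, "grip": 1},
    {"delta_pos": [-4.72, 2.93, 0], "turn": 0, "grip": 1},
    {"delta_pos": [-5.26, 2.77, 0], "turn": 0, "grip": 1},
    {"delta_pos": [-5.77, 2.54, 0], "turn": 0, "grip": 1},
    {"delta_pos": [-6.24, 2.25, 0], "turn": 0, "grip": 1},
    {"delta_pos": [-6.67, 1.89, 0], "turn": 0, "grip": 1},
    {"delta_pos": [-7.04, 1.47, 0], "turn": 0, "grip": 1},
    {"delta_pos": [-7.35, 1.01, 0], "turn": 0, "grip": 1},
    {"delta_pos": [-7.59, 0.51, 0], "turn": 0, "grip": 1},
    {"delta_pos": [-7.76, -0.03, 0], "turn": 0, "grip": 1},
    {"delta_pos": [-7.86, -0.58, 0], "turn": 0, "grip": 1},
  ],
)

```text
time: 13.78
tcp_pos: [0.4387, -0.1024, 0.1482]
orientation: [[0.984, -0.179, 0.0], [-0.179, -0.984, -0.003], [0.001, 0.003, -1.0]]
ft_force: [-2.6, -7.5, -2.2]
gripper_width: 0.022
```

```bash
python3 st.py; python3 rows.py -184.5 -344.5 20
```

```text
t 13.775 tcp [ 0.4387 -0.1024  0.1482] phi 178.04232969938715 r 0.03929491612636697 w 0.021987726084896828 f [-2.6203 -7.5361 -2.2252] rad 2.361303421530124 tan -7.621191449725578
[-0.02, -0.56, 0] [0.04, -1.11, 0] [0.18, -1.65, 0] [0.39, -2.17, 0] [0.67, -2.65, 0] [1.02, -3.09, 0] [1.42, -3.48, 0] [1.87, -3.80, 0] [2.36, -4.06, 0] [2.89, -4.25, 0] [3.44, -4.37, 0] [3.99, -4.40, 0] [4.55, -4.36, 0] [5.09, -4.25, 0] [5.62, -4.05, 0] [6.11, -3.79, 0] [6.56, -3.46, 0] [6.96, -3.07, 0] [7.30, -2.63, 0] [7.58, -2.15, 0]
```

>>> play_rows(
  deltas=[
    {"delta_pos": [-0.02, -0.56, 0], "turn": 0, "grip": 1},
    {"delta_pos": [0.04, -1.11, 0], "turn": 0, "grip": 1},
    {"delta_pos": [0.18, -1.65, 0], "turn": 0, "grip": 1},
    {"delta_pos": [0.39, -2.17, 0], "turn": 0, "grip": 1},
    {"delta_pos": [0.67, -2.65, 0], "turn": 0, "grip": 1},
    {"delta_pos": [1.02, -3.09, 0], "turn": 0, "grip": 1},
    {"delta_pos": [1.42, -3.48, 0], "turn": 0, "grip": 1},
    {"delta_pos": [1.87, -3.8, 0], "turn": 0, "grip": 1},
    {"delta_pos": [2.36, -4.06, 0], "turn": 0, "grip": 1},
    {"delta_pos": [2.89, -4.25, 0], "turn": 0, "grip": 1},
    {"delta_pos": [3.44, -4.37, 0], "turn": 0, "grip": 1},
    {"delta_pos": [3.99, -4.4, 0], "turn": 0, "grip": 1},
    {"delta_pos": [4.55, -4.36, 0], "turn": 0, "grip": 1},
    {"delta_pos": [5.09, -4.25, 0], "turn": 0, "grip": 1},
    {"delta_pos": [5.62, -4.05, 0], "turn": 0, "grip": 1},
    {"delta_pos": [6.11, -3.79, 0], "turn": 0, "grip": 1},
    {"delta_pos": [6.56, -3.46, 0], "turn": 0, "grip": 1},
  ],
)

```text
time: 15.9
tcp_pos: [0.509, -0.0778, 0.148]
orientation: [[0.984, -0.179, -0.002], [-0.179, -0.984, 0.002], [-0.002, -0.002, -1.0]]
ft_force: [-3.9, 4.9, 4.9]
gripper_width: 0.022
```

```bash
sed -i 's/C=np.array(\[.478,/C=np.array([.4785,/' st.py; python3 st.py
python3 - <<'E'
from h import *
a=get_image("scene")["frame"]
crop(a,"pics/l1.png",190,200,310,290,6)
E
python3 rows.py -320.5 -365.5 6
```

```text
t 15.9 tcp [ 0.509  -0.0778  0.148 ] phi 40.30578321460811 r 0.04004096596721496 w 0.02195060328933924 f [-3.8787  4.9039  4.8754] rad 0.21427608308455817 tan -6.2486828099234675
[0.38, 0.36, 0] [0.70, 0.77, 0] [0.97, 1.22, 0] [1.18, 1.70, 0] [1.33, 2.20, 0] [1.40, 2.72, 0]
```

View pics/l1.png

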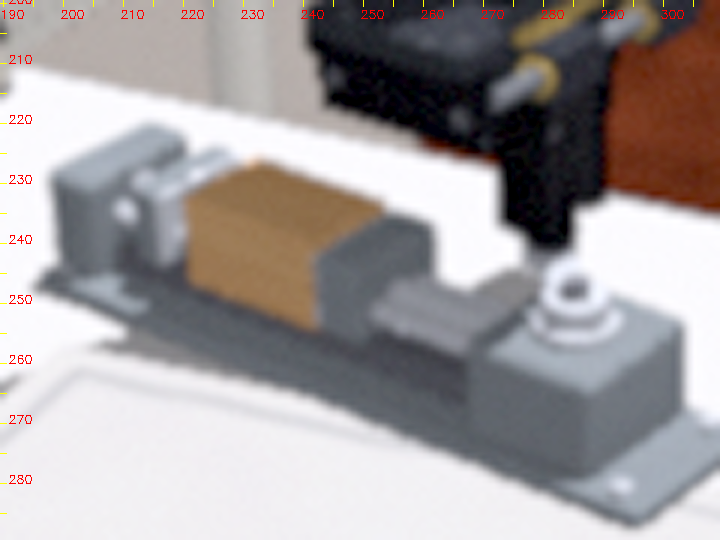

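```bash
python3 rows.py -320.5 -384.5 8;python3 rows.py -384.5 -424.5 5;python3 rows.py -424.5 -464.5 5;python3 rows.py -464.5 -504.5 5;python3 rows.py -504.5 -544.5 5
```

```text
[0.40, 0.39, 0] [0.74, 0.83, 0] [1.02, 1.31, 0] [1.23, 1.83, 0] [1.36, 2.37, 0] [1.42, 2.93, 0] [1.40, 3.49, 0] [1.30, 4.04, 0] 
[-0.17, 0.53, 0] [-0.42, 1.03, 0] [-0.73, 1.49, 0] [-1.11, 1.91, 0] [-1.54, 2.26, 0] 
[-0.47, 0.29, 0] [-0.98, 0.52, 0] [-1.52, 0.67, 0] [-2.07, 0.75, 0] [-2.63, 0.75, 0] 
[-0.55, -0.08, 0] [-1.09, -0.24, 0] [-1.60, -0.46, 0] [-2.07, -0.76, 0] [-2.50, -1.12, 0] 
[-0.37, -0.42, 0] [-0.68, -0.88, 0] [-0.93, -1.38, 0] [-1.10, -1.91, 0] [-1.19, -2.46, 0]
```

>>> play_rows(
  deltas=[
    {"delta_pos": [0.4, 0.39, 0], "turn": 0, "grip": 1},
    {"delta_pos": [0.74, 0.83, 0], "turn": 0, "grip": 1},
    {"delta_pos": [1.02, 1.31, 0], "turn": 0, "grip": 1},
    {"delta_pos": [1.23, 1.83, 0], "turn": 0, "grip": 1},
    {"delta_pos": [1.36, 2.37, 0], "turn": 0, "grip": 1},
    {"delta_pos": [1.42, 2.93, 0], "turn": 0, "grip": 1},
    {"delta_pos": [1.4, 3.49, 0], "turn": 0, "grip": 1},
    {"delta_pos": [1.3, 4.04, 0], "turn": 0, "grip": 1},
  ],
)

```text
time: 16.95
tcp_pos: [0.5156, -0.1195, 0.1481]
orientation: [[0.984, -0.179, 0.001], [-0.179, -0.984, 0.003], [0.001, -0.003, -1.0]]
ft_force: [0.7, 7.0, 0.5]
gripper_width: 0.0224
```

```bash
python3 st.py
```

```text
t 16.95 tcp [ 0.5156 -0.1195  0.1481] phi -23.064226850865516 r 0.04031762378532221 w 0.022350760328445997 f [0.7438 6.9913 0.4695] rad -2.054561745651019 tan -6.723867631012191
```

Still free turning (6.7 N). I'll continue in short steps.

>>> play_rows(
  deltas=[
    {"delta_pos": [-0.17, 0.53, 0], "turn": 0, "grip": 1},
    {"delta_pos": [-0.42, 1.03, 0], "turn": 0, "grip": 1},
    {"delta_pos": [-0.73, 1.49, 0], "turn": 0, "grip": 1},
    {"delta_pos": [-1.11, 1.91, 0], "turn": 0, "grip": 1},
    {"delta_pos": [-1.54, 2.26, 0], "turn": 0, "grip": 1},
  ],
)

```text
time: 17.58
tcp_pos: [0.4971, -0.1395, 0.1482]
orientation: [[0.984, -0.179, 0.004], [-0.179, -0.984, 0.001], [0.004, -0.002, -1.0]]
ft_force: [5.4, 4.7, -2.9]
gripper_width: 0.0219
```

```bash
python3 st.py
```

```text
t 17.575 tcp [ 0.4971 -0.1395  0.1482] phi -62.455907653621054 r 0.04032172949083089 w 0.02189805926808913 f [ 5.38    4.6629 -2.876 ] rad -1.6465136833138698 tan -6.92646114355661
```

>>> play_rows(
  deltas=[
    {"delta_pos": [-0.47, 0.29, 0], "turn": 0, "grip": 1},
    {"delta_pos": [-0.98, 0.52, 0], "turn": 0, "grip": 1},
    {"delta_pos": [-1.52, 0.67, 0], "turn": 0, "grip": 1},
    {"delta_pos": [-2.07, 0.75, 0], "turn": 0, "grip": 1},
    {"delta_pos": [-2.63, 0.75, 0], "turn": 0, "grip": 1},
  ],
)

```text
time: 18.2
tcp_pos: [0.4703, -0.1431, 0.1483]
orientation: [[0.984, -0.179, 0.005], [-0.179, -0.984, -0.001], [0.005, -0.0, -1.0]]
ft_force: [7.2, -0.2, -5.7]
gripper_width: 0.0221
```

```bash
python3 st.py
```

```text
t 18.2 tcp [ 0.4703 -0.1431  0.1483] phi -101.82860961545035 r 0.040221156392632976 w 0.02212339756483685 f [ 7.1844 -0.1945 -5.717 ] rad -1.2822864120197928 tan -7.071691624379441
```

>>> play_rows(
  deltas=[
    {"delta_pos": [-0.55, -0.08, 0], "turn": 0, "grip": 1},
    {"delta_pos": [-1.09, -0.24, 0], "turn": 0, "grip": 1},
    {"delta_pos": [-1.6, -0.46, 0], "turn": 0, "grip": 1},
    {"delta_pos": [-2.07, -0.76, 0], "turn": 0, "grip": 1},
    {"delta_pos": [-2.5, -1.12, 0], "turn": 0, "grip": 1},
  ],
)

```text
time: 18.82
tcp_pos: [0.4472, -0.1287, 0.1483]
orientation: [[0.984, -0.179, 0.004], [-0.179, -0.984, -0.003], [0.005, 0.002, -1.0]]
ft_force: [3.9, -5.4, -6.4]
gripper_width: 0.0221
```

```bash
python3 st.py
```

```text
t 18.825 tcp [ 0.4472 -0.1287  0.1483] phi -141.40872499816535 r 0.04002772649597994 w 0.022130275935657452 f [ 3.9485 -5.4066 -6.4221] rad 0.28618960032136975 tan -6.688838791369308
```

>>> play_rows(
  deltas=[
    {"delta_pos": [-0.37, -0.42, 0], "turn": 0, "grip": 1},
    {"delta_pos": [-0.68, -0.88, 0], "turn": 0, "grip": 1},
    {"delta_pos": [-0.93, -1.38, 0], "turn": 0, "grip": 1},
    {"delta_pos": [-1.1, -1.91, 0], "turn": 0, "grip": 1},
    {"delta_pos": [-1.19, -2.46, 0], "turn": 0, "grip": 1},
  ],
)

```text
time: 19.45
tcp_pos: [0.4387, -0.1027, 0.1482]
orientation: [[0.984, -0.179, 0.0], [-0.179, -0.984, -0.004], [0.001, 0.004, -1.0]]
ft_force: [-1.9, -9.0, -1.6]
gripper_width: 0.0219
```

```bash
python3 st.py; for i in -544.5 -576.5 -608.5 -640.5 -672.5 -704.5; do python3 rows.py $i $(python3 -c "print($i-32)") 4; done
python3 - <<'E'
from h import *
a=get_image("scene")["frame"]
crop(a,"pics/l2.png",190,200,310,290,6)
E
```

```text
t 19.45 tcp [ 0.4387 -0.1027  0.1482] phi 178.5999259129141 r 0.03976195669433502 w 0.021920049347017585 f [-1.856  -8.9765 -1.5933] rad 1.6360692202206686 tan -9.019169841046507
[-0.02, -0.56, 0] [0.04, -1.11, 0] [0.18, -1.65, 0] [0.39, -2.17, 0] 
[0.28, -0.48, 0] [0.63, -0.92, 0] [1.03, -1.31, 0] [1.48, -1.63, 0] 
[0.49, -0.26, 0] [1.02, -0.45, 0] [1.56, -0.56, 0] [2.12, -0.60, 0] 
[0.56, 0.04, 0] [1.10, 0.16, 0] [1.63, 0.35, 0] [2.12, 0.61, 0] 
[0.45, 0.33, 0] [0.85, 0.72, 0] [1.19, 1.16, 0] [1.47, 1.64, 0] 
[0.21, 0.52, 0] [0.34, 1.06, 0] [0.40, 1.62, 0] [0.38, 2.17, 0]
```

View pics/l2.png

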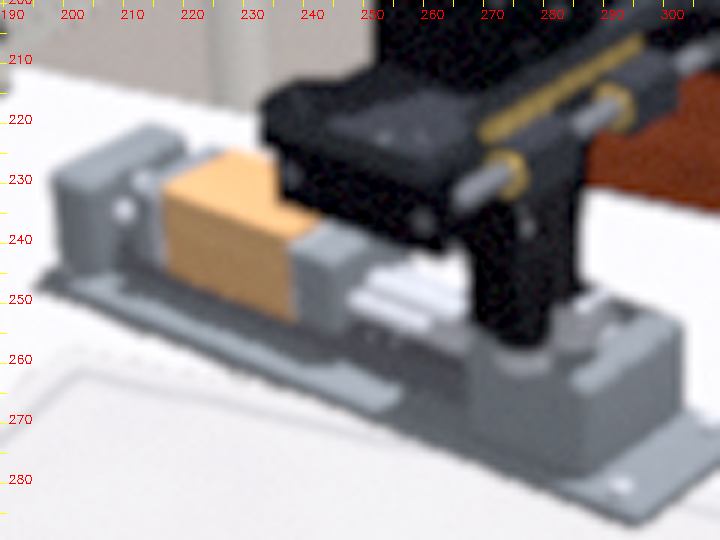

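>>> play_rows(
  deltas=[
    {"delta_pos": [-0.02, -0.56, 0], "turn": 0, "grip": 1},
    {"delta_pos": [0.04, -1.11, 0], "turn": 0, "grip": 1},
    {"delta_pos": [0.18, -1.65, 0], "turn": 0, "grip": 1},
    {"delta_pos": [0.39, -2.17, 0], "turn": 0, "grip": 1},
  ],
)

```text
time: 20.0
tcp_pos: [0.4455, -0.0817, 0.1481]
orientation: [[0.984, -0.179, -0.003], [-0.179, -0.984, -0.003], [-0.002, 0.003, -1.0]]
ft_force: [-7.9, -6.7, 3.9]
gripper_width: 0.022
```

```bash
python3 st.py
```

```text
t 20.0 tcp [ 0.4455 -0.0817  0.1481] phi 146.30022269679117 r 0.03966058376659875 w 0.022024764399212887 f [-7.9128 -6.6637  3.9016] rad 2.885811979439024 tan -9.93427493334561
```

>>> play_rows(
  deltas=[
    {"delta_pos": [0.28, -0.48, 0], "turn": 0, "grip": 1},
    {"delta_pos": [0.63, -0.92, 0], "turn": 0, "grip": 1},
    {"delta_pos": [1.03, -1.31, 0], "turn": 0, "grip": 1},
  ],
)

```text
time: 20.38
tcp_pos: [0.4574, -0.0701, 0.148]
orientation: [[0.984, -0.179, -0.004], [-0.179, -0.984, -0.002], [-0.004, 0.002, -1.0]]
ft_force: [-10.6, -4.5, 6.6]
gripper_width: 0.0221
```

```bash
python3 st.py
```

```text
t 20.375 tcp [ 0.4574 -0.0701  0.148 ] phi 122.08734172943875 r 0.03967997580108675 w 0.02214504638509545 f [-10.5718  -4.5028   6.5868] rad 1.8009528480528734 tan -11.348765464576374
```

Added drag is about 4.4 N, so I stop here, settle, release and retreat upwards.

>>> play_rows(
  deltas=[
    {"delta_pos": [0, 0, 0], "turn": 0, "grip": 1},
    {"delta_pos": [0, 0, 0], "turn": 0, "grip": 1},
    {"delta_pos": [0, 0, 0], "turn": 0, "grip": 0.2},
    {"delta_pos": [0, 0, 0], "turn": 0, "grip": -0.2},
    {"delta_pos": [0, 0, 0], "turn": 0, "grip": -0.6},
    {"delta_pos": [0, 0, 0], "turn": 0, "grip": -0.6},
    {"delta_pos": [0, 0, 0], "turn": 0, "grip": -0.6},
    {"delta_pos": [0, 0, 0], "turn": 0, "grip": -0.6},
    {"delta_pos": [0, 0, -3], "turn": 0, "grip": -0.6},
    {"delta_pos": [0, 0, -8], "turn": 0, "grip": -0.6},
    {"delta_pos": [0, 0, -13], "turn": 0, "grip": -0.6},
    {"delta_pos": [0, 0, -15], "turn": 0, "grip": -0.6},
    {"delta_pos": [0, 0, -15], "turn": 0, "grip": -0.6},
    {"delta_pos": [0, 0, -15], "turn": 0, "grip": -0.6},
  ],
)

```text
time: 22.12
tcp_pos: [0.4583, -0.0692, 0.2968]
orientation: [[0.984, -0.179, -0.002], [-0.179, -0.984, 0.001], [-0.002, -0.0, -1.0]]
ft_force: [-0.6, -0.8, -1.0]
gripper_width: 0.0694
```

Run:
```python
from h import *
a=get_image("scene")["frame"]; b=get_image("top")["frame"]
print(bot.observe()["tcp_pos"],bot.observe()["gripper_width"],bot.observe()["ft_force"])
crop(a,"pics/m1.png",190,200,310,290,6)
cv2.imwrite("pics/m0.png",a)
```

```text
[ 0.4581 -0.0691  0.2964] 0.0695799507868105 [ 0.0222 -0.4681 -1.1339]
```

View pics/m1.png

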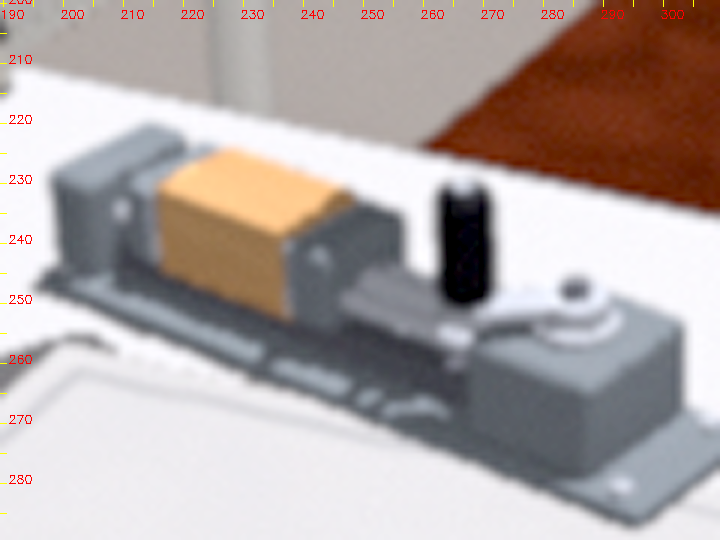

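View pics/m0.png

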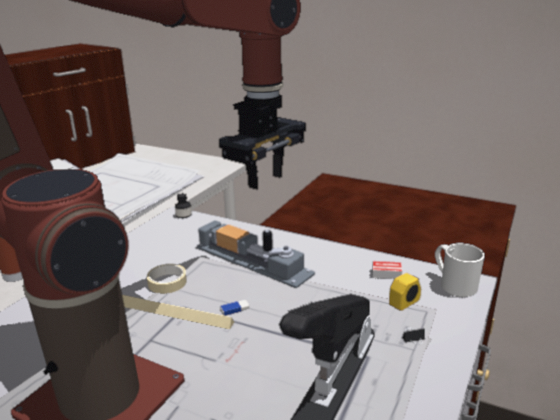

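The picture shows the block clamped squarely between the jaws at (232,238). The grip is free at (267,238), the gripper is well above it, and the bystanders are undisturbed.

```bash
python3 -c "
from cell import ticket
print(ticket.finish_job())"
```

```text
the job is handed in; nothing more can be done
None
```

The block is on the vise bed, lengthwise between the jaws and clamped. Both block and crank are released, and the job is handed in at about 22 s of the 72 s allowed.

- **Placing:** I grasped the block across its 45 mm and set it down about midway between the open jaws. The picture after release showed it square, with free space at both ends.
- **Winding:** I held the grip and turned the crank clockwise for about 1.8 turns in one continuous hold. Free turning mostly took 6.2–7.1 N, with one reading of 7.6 N at one crank position. The block was met after about 1.6 turns.
- **Clamping:** Drag rose steadily to 11.3 N. That is about 4.4 N added, or roughly 55 N on the block. The clamp force is inferred from crank drag, good to about ±10 N. It was not measured directly.
- **Last checks:** After release, the force on the tool was about 1 N, no more than the sensor noise. The last picture showed the block upright and square in the jaws, with the gripper about 15 cm above its clamping height. The ink bottle, tape measure and staples look where they were, though I did not measure them.
- **Disagreement:** The two cameras differed by 1–2 pixels (a few mm) on the vise position. The forces while cranking showed the crank axis was within about 1 mm of my estimate.

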